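# Empty a frontless chest drawer and hold it against its new front

## Task

The front has come off this little chest drawer: tip it nose-down over the steel pan so that the three old brass hinges slide out of its open end into the pan. Then set the empty drawer flat on the assembly jig between the pencil lines, open end square and flush against the new front, and press it there with a steady push of about 10 N (a kilo's worth; never more than 25 N) for at least four seconds so that I can drive the screws. Finish still holding it pressed, do not let go, and leave the pan and the other tools where they stand.

Things in the scene. Friction and masses are not known exactly. Their poses are not given: they have to be found in the camera images.
- drawer: loose wooden drawer without front, 110 wide (x) x 160 long (y) x 48 mm high, 0.2 to 0.33 kg. Origin: centre of its underside; +y points to the open end (y = 80). Floor 6 mm thick; side walls and rear wall (y = -80 to -71) 9 mm thick, 48 mm high. Starts right of the pan, hinges in it, none within 35 mm of the rear wall. Hinges start to slide at 18 to 26 degrees of tilt, all leave at 40
- rear_wall_top (a point): middle of the top edge of the drawer's rear wall, a good place to pinch it from above (drawer frame 0, -75.5, 48 mm); axes as the drawer's
- drawer_lip (a point): middle of the drawer floor's upper edge at the open end (drawer frame 0, 80, 6 mm)
- front_left (a point): end face of the drawer's side wall at -x, at the open end, mid height (drawer frame -50.5, 80, 24 mm)
- front_right (a point): the same on the wall at +x (drawer frame 50.5, 80, 24 mm)
- hinge0: old brass butt hinge, folded shut, 50 (x) x 29 (y) x 9 mm (z), 30 g; origin: centre of its underside
- hinge1: old brass butt hinge, folded shut, 50 (x) x 29 (y) x 9 mm (z), 30 g; origin: centre of its underside
- hinge2: old brass butt hinge, folded shut, 50 (x) x 29 (y) x 9 mm (z), 30 g; origin: centre of its underside
- pan: stainless steel pan, loose, 0.7 kg, standing on the bench between drawer and jig: 166 (x) x 152 (y) x 65 mm high, walls 4 mm, a 3 mm thick rim that reaches out to 176 x 162 mm. Origin: centre of its underside
- jig: drawer-front jig fixed to the bench: base 210 (x) x 270 (y) x 10 mm; on it a pale deck 136 wide (x), y = -130 to 50, top 22 mm above the bench, two pencil lines at x = +-55 for the drawer's sides. At the +y end two dark slotted posts, 84 mm high, their front lips (y = 46 to 52) 138 mm apart, hold the new front. Origin: centre of the base's underside
- deck_seat (a point): point on the deck's top (jig frame 0, -25, 22 mm) where the drawer's origin lies when it just touches the unpressed new front; axes as the jig's, +y is the pushing direction
- new_front: new drawer front, pine board 152 (x) x 15 (y) x 70 mm (z) upright across the jig, lower edge 11 mm below the deck's top, brass knob on the far side. Origin: middle of the lower edge of the face towards the drawer (at rest jig frame 0, 55, 11 mm); axes as the jig's. Rubber strips behind it: it gives 1 mm per 2.5 N in +y (10 N at 4 mm), up to 10 mm, then is rigid
- driver: cordless driver, blue and black, standing on its battery, 200 mm high, bystander
- glue: white glue bottle with orange cap, 54 mm thick, 150 mm high, bystander
- paint_can: paint can, 100 mm thick, 120 mm high, bystander
- cork_jar: amber jar, 80 mm thick, 110 mm high, bystander
- screwdriver: screwdriver lying on the bench, bystander
- hammer: hammer lying on the bench, bystander
- tape_measure: yellow tape measure, 66 x 36 x 62 mm high, bystander
Not all that is in view belongs to the job. Leave any green or turquoise look-alike of the hinge2 alone. Several things have the shape of the drawer; the one meant has the colours described above.

How it is judged:
By the outcome, as a careful person would: the job done as asked, in the order asked, and still so for the second after the job is handed in, while the arm keeps its last pose, push and grip.
It also fails if it takes over 67 s, if anything falls off the work surface, if the arm or the gripper's body presses on something with over 40 N, if the wrist force passes 120 N, or if a joint passes its speed limit or range.

## Robot

A 6-joint arm with a two-finger parallel gripper is mounted at the origin on the work surface. World frame = base frame: x ahead of the robot, y to its left, z up, the work surface at z = 0. Lengths are in m, angles in rad, forces in N, time in s.
With the tool pointing down it reaches from about 0.325 to 0.925 m from the base axis. Payload 3.1 kg.
Tool frame: the origin (TCP) lies midway between the tips of the shut fingers; the grasp point (between the pads) lies 19 mm behind it; z points along the fingers, y is the line along which they close (so a half turn about z gives the same grasp; the last joint's range is limited). The gripper opens to 85 mm and grips with 20 to 120 N. Pads are 22 mm wide; open, the fingers measure 114 mm over their backs; the gripper's body (76 mm by 85 mm) begins 54 mm behind the grasp point. The pads swing forward as they close: fully open they stand 13 mm farther back than shut.
Start: joints at [1.037, 0.217, 1.613, -0, 1.311, -0.112], TCP at [0.256, 0.57, 0.231] pointing down, gripper open.
Joint ranges: [-2.75, 2.75], [-0.78, 2.1], [0.31, 2.55], [-1.13, 4.27], [0.13, 2.63], [-2.58, 2.58]. Speed limits (rad/s): [2.79, 2.79, 3.14, 3.14, 3.14, 3.14].

## Interface

Orientations are given as a rotation vector (axis times angle).
In Python, from bench import arm, ik, sensors, vision, job gives the robot as it stands. The module is installed in compiled form; this text tells all that it offers. Calls block until the motion is done:
- arm.movep(position, orientation): joint-space move of the TCP to a pose.
- arm.move_linear(position, ori=None, rate=0.15): straight line of the TCP; ori=None keeps the orientation; rate is the mean speed in m/s.
- arm.goto_joints(angles): joint-space move.
- arm.open_jaws() and arm.grab(effort=None): open the fingers fully, or close them until they stop; effort is the grip in N (None keeps the last).
- arm.sleep(seconds).
- ik(position, orientation): joint angles nearest the present ones, or None.
- sensors.state(): the state.
- vision.get_image(name): name is "scene" or "top"; returns a dict with "frame" (480x640x3 uint8, red, green, blue), "camera_matrix" (3x3 intrinsics, pixels), "R" (3x3) and "t" (3): a world point X has camera coordinates R X + t. Camera axes: x right, y down, z forward; pixel columns grow to the right and rows downward; lengths in m; the calibration is good to about 2 mm. A picture is of the moment at which its call begins. There is no depth.
A pose or a line that the arm cannot do raises arm.MotionError and nothing moves.
- job.close_job(): hands the job in; it is judged then, once.
The state is a dict: "t": time; "qpos": joint angles; "dq": joint speeds; "effort": joint torques, N m; "eef_pos": TCP position; "tcp_rot": TCP orientation; "force": force on the tool from outside, world axes, zero at the start; "ft_torque": the same for the moment, N m; "gripper_width": finger opening in m; "finger_force": force on a finger pad.
Only numpy, scipy, OpenCV 4.12 (cv2) and the standard library are available. Lean on these libraries where they do the work, as an engineer would, in place of code of your own. Each camera call takes 0.05 s, during which the arm holds its last target. There are 200 camera calls.

## Working session

There is one attempt and no reset: what is moved stays moved. The work goes in short steps, each a Python script; the robot and the scene stay as the last script left them, time stands still between calls to the robot, and variables do not carry over. Pictures are saved under pics/ and viewed, at most 10 in all, crops included, and the job is handed in when it is done.

```bash
mkdir -p pics
python3 - <<'E'
from bench import arm, ik, sensors, vision, job
import cv2,numpy as np
for n in("scene","top"):
    d=vision.get_image(n); cv2.imwrite(f"pics/{n}0.png",d["frame"][:,:,::-1]); print(n,d["camera_matrix"],d["R"],d["t"], -d["R"].T@d["t"])
print(sensors.state())
E
```

```text
scene [[525.41698264   0.         309.91511063]
 [  0.         525.41698264 233.17777897]
 [  0.           0.           1.        ]] [[-0.07034183  0.99747559  0.00971936]
 [ 0.85934238  0.06554267 -0.50718324]
 [-0.50653993 -0.02732394 -0.86178344]] [ 0.06069491 -0.43870433  1.64407979] [1.21405868 0.0131349  1.19374734]
top [[501.04113213   0.         315.69510089]
 [  0.         501.04113213 230.32789752]
 [  0.           0.           1.        ]] [[ 0.02074568 -0.99975919 -0.00715397]
 [-0.99903068 -0.02045163 -0.03897994]
 [ 0.03882424  0.0079557  -0.99921438]] [-0.02332477  0.54928729  1.47694795] [ 0.49189735 -0.02383549  1.49703196]
{'t': 0.1, 'qpos': array([ 1.03680969e+00,  2.17672456e-01,  1.61479440e+00, -8.56118011e-06,
        1.31131327e+00, -1.12193266e-01]), 'dq': array([-5.23167801e-05, -2.75515750e-03, -2.85395663e-03,  3.57971759e-04,
       -1.22294454e-03, -5.76235148e-04]), 'effort': array([-1.76362784e-03, -3.98075867e+01, -3.04971242e+01, -2.71999825e-04,
        4.19223856e-03,  2.93964388e-05]), 'eef_pos': array([0.25546998, 0.56958707, 0.23009192]), 'tcp_rot': array([-0.65750347, -3.07131388,  0.0032617 ]), 'force': array([-0.08772239, -0.47664739,  0.45045831]), 'ft_torque': array([ 0.01289474,  0.04102926, -0.02850487]), 'finger_force': 0.0, 'gripper_width': 0.0855228113990633}
```

View pics/top0.png

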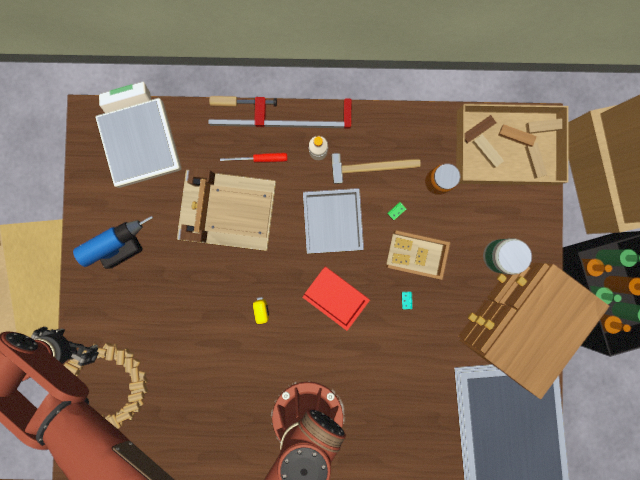

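View pics/scene0.png

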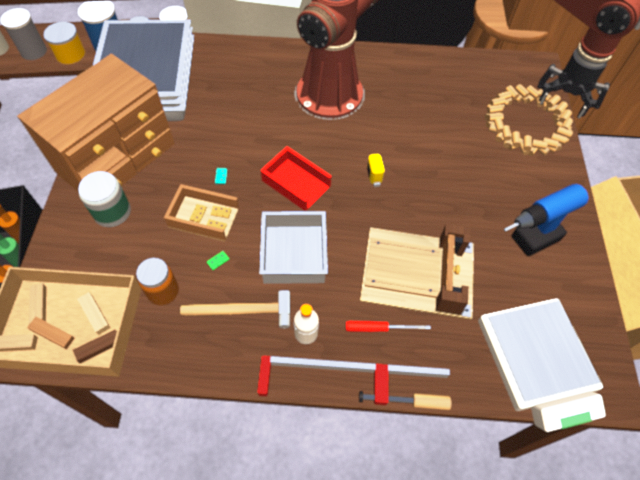

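The top view shows the drawer at about (418,255) with its open end facing left, the pan at (333,221), and the jig at (228,211) with its front at the left. I'll enlarge the drawer and the jig.

Run:
```python
import cv2
im=cv2.imread("pics/top0.png")
def crop(n,x,y,w,h,s):
    c=cv2.resize(im[y:y+h,x:x+w],None,fx=s,fy=s,interpolation=cv2.INTER_CUBIC)
    for i in range(0,w,10): cv2.putText(c,str(x+i),(i*s,10),0,.35,(255,255,0),1); cv2.line(c,(i*s,12),(i*s,18),(255,255,0),1)
    for i in range(0,h,10): cv2.putText(c,str(y+i),(0,i*s+4),0,.35,(255,255,0),1); cv2.line(c,(24,i*s),(30,i*s),(255,255,0),1)
    cv2.imwrite(n,c)
crop("pics/c1.png",380,225,80,60,10)
crop("pics/c2.png",172,164,110,90,6)
```

```text
(no output)
```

View pics/c1.png

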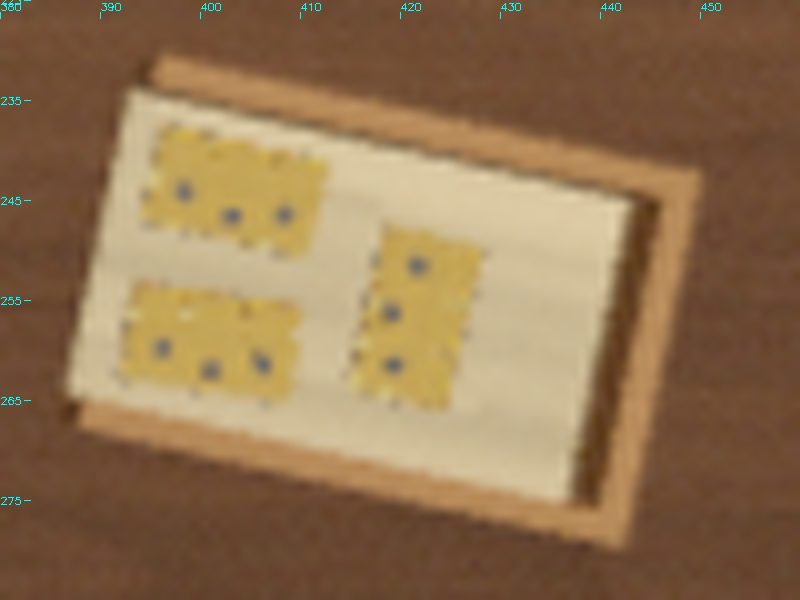

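View pics/c2.png

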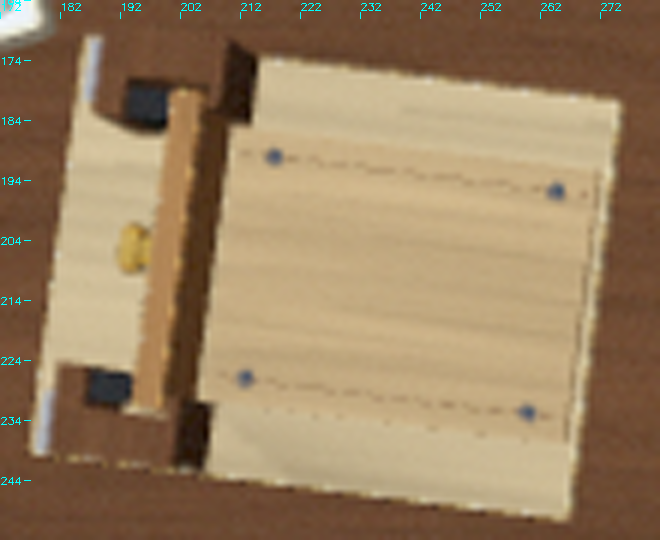

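```bash
cat > h.py <<'E'
import numpy as np, cv2
from scipy.optimize import least_squares
from scipy.spatial.transform import Rotation as R
def fit(cam,obj,uv,x0,z=0):
    """planar pose (x,y,yaw) of obj points (mm) from pixels"""
    obj=np.array(obj,float)/1000; uv=np.array(uv,float)
    K,Rc,t=cam
    def f(p):
        X=R.from_euler('z',p[2]).apply(obj)+[p[0],p[1],z]
        c=X@Rc.T+t; q=c@K.T
        return (q[:,:2]/q[:,2:]-uv).ravel()
    r=least_squares(f,x0,loss='soft_l1',f_scale=1.); return r.x,r.fun.reshape(-1,2)
def cam(d): return d["camera_matrix"],d["R"],d["t"]
E
python3 - <<'E'
from h import *
from bench import vision
C=cam(vision.get_image("top"))
cv=lambda p,x,y,s:(np.array(p)+.5)/s-.5+[x,y]
p,e=fit(C,[(55,-80,48),(-55,-80,48),(55,80,48),(-55,80,48),(46,80,6),(-46,80,6)],
 cv([(700,175),(627,548),(160,55),(78,430),(132,90),(68,397)],380,225,10),[.45,-.3,0]); print("drawer",p,e.round(1).tolist())
p,e=fit(C,[(105,-135,10),(-105,-135,10),(105,135,10),(-105,135,10),(68,-130,22),(-68,-130,22),(68,50,22),(-68,50,22),(76,55,81),(-76,55,81),(76,70,81),(-76,70,81)],
 cv([(620,102),(569,520),(88,37),(33,455),(598,168),(567,442),(233,125),(200,402),(208,92),(163,410),(172,90),(133,405)],172,164,6),[.5,.3,0]); print("jig",p,e.round(1).tolist())
p,e=fit(C,[(88,81,65),(88,-81,65),(-88,-81,65),(-88,81,65)],[(303.5,191.5),(360,189),(363,249.5),(307,253)],[.5,0,0]); print("pan",p,e.round(1).tolist())
E
```

```text
drawer [ 0.48385601 -0.31080356 -0.19324476] [[0.2, -0.1], [-0.2, -0.0], [-0.1, 0.2], [0.2, -0.1], [-0.1, 0.2], [-0.1, -0.2]]
jig [ 0.60558088  0.25654227 -0.09818302] [[0.3, -0.4], [0.2, -0.1], [-0.6, -0.1], [-0.5, -0.1], [0.4, 0.2], [-0.1, 0.2], [0.9, 0.3], [0.6, -0.3], [-0.7, 0.1], [-0.1, 0.1], [0.0, -0.2], [-0.3, 0.3]]
pan [ 0.57620893 -0.06241757  0.07307072] [[0.0, 0.1], [-0.1, -0.4], [0.4, 0.4], [-0.3, -0.1]]
```

```bash
cat >> h.py <<'E'
DR=(0.48386,-0.31080,-0.19324); PAN=(0.57621,-0.06242,0.07307); JIG=(0.60558,0.25654,-0.09818)
GZ=.016
def tool(o,yaw,tilt=0,s=1,up=0):
    "TCP pose for a gripped drawer with origin o, yaw, nose-down tilt (rad)"
    Rd=R.from_euler('z',yaw)*R.from_euler('x',-tilt)
    p=np.array(o)+Rd.apply([0,-.0755,GZ])+[0,0,up]
    return p,(Rd*R.from_matrix(np.diag([-s,s,-1.]))).as_rotvec()
def pour(yaw,tilt,nz,s=1,back=.025):
    "drawer nose bottom at height nz, back short of pan centre along the pouring direction"
    Rd=R.from_euler('z',yaw)*R.from_euler('x',-tilt)
    d=np.array([-np.sin(yaw),np.cos(yaw),0])
    n=np.array([PAN[0],PAN[1],nz])-back*d
    return tool(n-Rd.apply([0,.08,0]),yaw,tilt,s)
def jigp(x,y,z):
    return np.array([JIG[0],JIG[1],0])+R.from_euler('z',JIG[2]).apply([x,y,z])
E
python3 - <<'E'
from h import *
from bench import ik
np.set_printoptions(precision=2,suppress=True)
for s in(1,-1):
    print(s,"pick",ik(*tool((DR[0],DR[1],0),DR[2],0,s)),ik(*tool((DR[0],DR[1],.12),DR[2],0,s)),"seat",ik(*tool(jigp(0,-.025,.022),JIG[2],0,s)))
    for yaw in np.deg2rad([-60,-45,-30,-15,0,4,20,40]):
        q=[ik(*pour(yaw,np.deg2rad(t),z,s)) for t,z in((0,.1),(15,.075),(30,.065),(48,.06))]
        print(round(np.rad2deg(yaw)),[None if a is None else a for a in (q[0],q[2],q[3])])
E
```

```text
1 pick [-0.8   0.44  1.77 -0.    0.93 -2.18] [-0.8   0.28  1.73 -0.    1.13 -2.18] seat [ 0.14  0.42  1.75  0.    0.97 -1.33]
-60 [array([-0.51, -0.03,  2.12, -0.  ,  1.06, -1.03]), array([-0.23,  0.25,  1.81, -0.35,  1.49, -0.65]), array([-0.12,  0.46,  1.59, -0.47,  1.79, -0.57])]
-45 [array([-0.54,  0.06,  2.03, -0.  ,  1.06, -1.33]), array([-0.23,  0.25,  1.81, -0.45,  1.4 , -0.87]), array([-0.08,  0.43,  1.64, -0.61,  1.68, -0.74])]
-30 [array([-0.55,  0.15,  1.92,  0.  ,  1.07, -1.6 ]), array([-0.23,  0.25,  1.81, -0.52,  1.29, -1.08]), array([-0.06,  0.39,  1.7 , -0.73,  1.53, -0.9 ])]
-15 [array([-0.54,  0.25,  1.81,  0.  ,  1.09, -1.85]), array([-0.23,  0.25,  1.81, -0.57,  1.17, -1.29]), array([-0.04,  0.34,  1.76, -0.83,  1.37, -1.04])]
0 [array([-0.51,  0.33,  1.7 ,  0.  ,  1.11, -2.08]), array([-0.23,  0.25,  1.81, -0.6 ,  1.04, -1.5 ]), array([-0.04,  0.29,  1.83, -0.93,  1.19, -1.17])]
4 [array([-0.5 ,  0.36,  1.67,  0.  ,  1.12, -2.14]), array([-0.23,  0.25,  1.81, -0.6 ,  1.01, -1.56]), array([-0.04,  0.27,  1.85, -0.95,  1.14, -1.21])]
20 [array([-0.45,  0.44,  1.56
[... 917 characters left out ...]
 -0.57,  1.17,  1.86]), array([-0.04,  0.34,  1.76, -0.83,  1.37,  2.1 ])]
0 [array([-0.51,  0.33,  1.7 , -0.  ,  1.11,  1.06]), array([-0.23,  0.25,  1.81, -0.6 ,  1.04,  1.64]), array([-0.04,  0.29,  1.83, -0.93,  1.19,  1.97])]
4 [array([-0.5 ,  0.36,  1.67,  0.  ,  1.12,  1.  ]), array([-0.23,  0.25,  1.81, -0.6 ,  1.01,  1.58]), array([-0.04,  0.27,  1.85, -0.95,  1.14,  1.93])]
20 [array([-0.45,  0.44,  1.56, -0.  ,  1.15,  0.77]), array([-0.23,  0.25,  1.81, -0.58,  0.87,  1.33]), array([-0.06,  0.21,  1.92, -1.03,  0.92,  1.79])]
40 [array([-0.38,  0.52,  1.44, -0.  ,  1.18,  0.49]), array([-0.23,  0.25,  1.81, -0.48,  0.71,  0.95]), array([-0.1 ,  0.15,  2.  , -1.09,  0.63,  1.57])]
```

Run:
```python
from h import *
from bench import arm,sensors,vision
s=sensors.state(); p=s["eef_pos"]
arm.move_linear([p[0],p[1],.34],rate=.3)
arm.movep(*tool((DR[0],DR[1],0),DR[2],up=.15))
arm.move_linear(tool((DR[0],DR[1],0),DR[2])[0],rate=.12)
print(sensors.state()["force"],sensors.state()["eef_pos"])
arm.grab(90); st=sensors.state(); print(st["gripper_width"],st["finger_force"],st["force"])
arm.move_linear(tool((DR[0],DR[1],.11),DR[2])[0],rate=.08)
st=sensors.state(); print(st["t"],st["gripper_width"],st["finger_force"],st["force"],st["ft_torque"])
a=vision.get_image("scene")["frame"];b=vision.get_image("top")["frame"]
o=np.hstack([cv2.resize(a[100:300,120:320],(400,400)),cv2.resize(b[180:330,300:450],(400,400))])
cv2.imwrite("pics/lift.png",o[:,:,::-1])
```

```text
[-0.56881979 -0.24030013 -0.172391  ] [ 0.47007319 -0.385626    0.01708183]
0.007971589863119913 88.22923064231873 [-0.16590452  0.13749682  1.04584446]
7.7333 0.007499883691342386 87.69400119781494 [-0.19604471  0.17937146 -4.46320484] [-0.30273752  0.0630817   0.02163813]
```

View pics/lift.png

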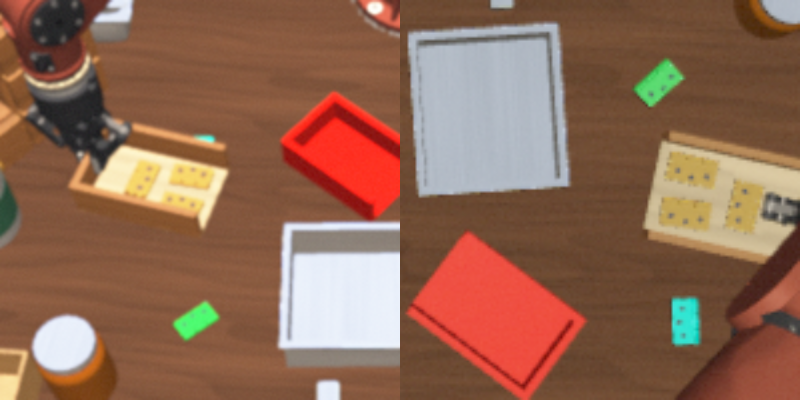

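The drawer is held by its rear wall, looks about level, and still has the three hinges in it. Next I carry it over and pour.

Run:
```python
from h import *
from bench import arm,sensors,vision
Y=-.1
def go(t,nz,rate):
    p,o=pour(Y,np.deg2rad(t),nz); arm.move_linear(p,o,rate=rate)
go(0,.11,.12)
go(15,.08,.06); go(30,.066,.04); go(46,.06,.035)
arm.sleep(.7)
st=sensors.state(); print(st["t"],st["gripper_width"],st["force"],st["ft_torque"])
a=vision.get_image("scene")["frame"];b=vision.get_image("top")["frame"]
o=np.hstack([cv2.resize(a[120:320,160:360],(400,400)),cv2.resize(b[160:310,270:420],(400,400))])
cv2.imwrite("pics/pour.png",o[:,:,::-1])
```

```text
12.65 0.007501186915100027 [ 0.61357279  0.17976897 -2.19801073] [ 0.56036997 -0.04498363 -0.03044523]
```

View pics/pour.png

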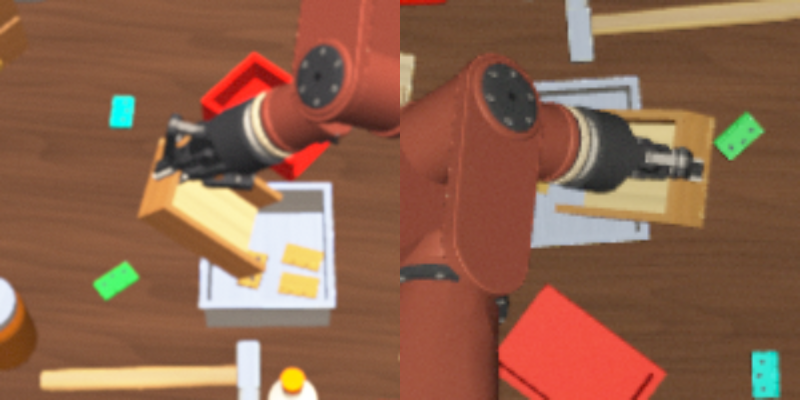

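The hinge at the left, near (252,270), may still be lying against the lip. I'll raise the drawer a little, tilt it more and check.

Run:
```python
from h import *
from bench import arm,sensors,vision
Y=-.1
def go(t,nz,rate,back=.025):
    p,o=pour(Y,np.deg2rad(t),nz,back=back); arm.move_linear(p,o,rate=rate); print(sensors.state()["force"])
go(48,.085,.06,.03); arm.sleep(.3); print(sensors.state()["force"])
a=vision.get_image("scene")["frame"]
go(46,.12,.1,.03); go(15,.13,.2,.05)
st=sensors.state(); print(st["t"],st["gripper_width"],st["force"],st["ft_torque"])
b=vision.get_image("scene")["frame"]
o=np.hstack([cv2.resize(a[120:320,160:360],(400,400)),cv2.resize(b[120:320,160:360],(400,400))])
cv2.imwrite("pics/pour2.png",o[:,:,::-1])
```

```text
[ 0.12372455  0.96661976 -3.7088677 ]
[ 0.41422242 -0.07929722 -2.59118848]
[ 0.05247654 -0.22370179 -3.40512554]
[ 0.5037643   0.53159493 -2.98253053]
14.8833 0.007951589250200695 [ 0.5037643   0.53159493 -2.98253053] [0.15366109 0.00311247 0.01444075]
```

View pics/pour2.png

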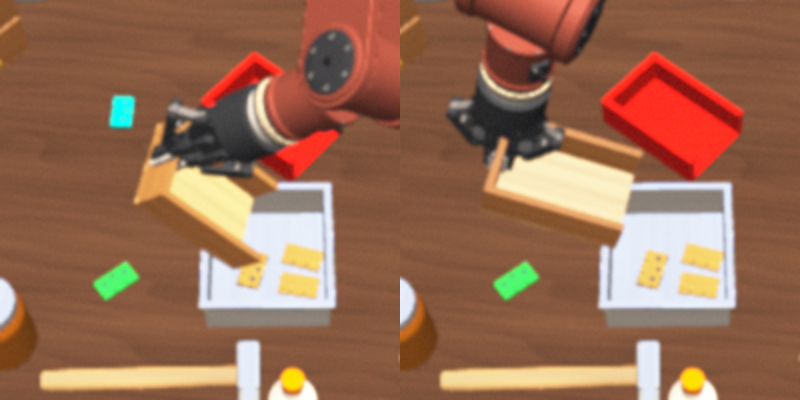

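All three hinges lie in the pan and the drawer is empty. Next is the jig.

Run:
```python
from h import *
from bench import arm,sensors,vision
np.set_printoptions(precision=2,suppress=True)
p,o=pour(-.1,0,.15,back=.05); arm.move_linear(p,o,rate=.2)
arm.move_linear(*tool(jigp(0,-.04,.12),JIG[2]),rate=.2)
arm.move_linear(*tool(jigp(0,-.04,.034),JIG[2]),rate=.15)
arm.sleep(.4); st=sensors.state(); f0=st["force"]; print(st["t"],f0,st["ft_torque"],st["eef_pos"]-tool(jigp(0,-.04,.034),JIG[2])[0])
for z in np.arange(.032,.0169,-.001):
    arm.move_linear(tool(jigp(0,-.04,z),JIG[2])[0],rate=.03); st=sensors.state(); print(round(z,3),(st["force"]-f0),st["ft_torque"],st["eef_pos"][2])
    if st["force"][2]-f0[2]>2.5: break
a=vision.get_image("scene");b=vision.get_image("top")
cv2.imwrite("pics/s1.png",a["frame"][:,:,::-1]);cv2.imwrite("pics/t1.png",b["frame"][:,:,::-1])
A=cv2.resize(a["frame"][205:325,350:490],(560,480),interpolation=cv2.INTER_CUBIC)
cv2.imwrite("pics/jigA.png",A[:,:,::-1])
B=cv2.resize(b["frame"][164:254,172:282],(660,540),interpolation=cv2.INTER_CUBIC)
cv2.imwrite("pics/jigB.png",B[:,:,::-1]); print(sensors.state()["t"])
```

```text
18.675 [-0.29  0.54 -3.08] [-0.23  0.05  0.01] [0. 0. 0.]
0.032 [-0.35 -0.56 -0.19] [-0.25  0.05  0.04] 0.047695192916480944
0.031 [ 0.41 -0.77 -0.02] [-0.15  0.04  0.03] 0.046769583572934106
0.03 [-0.31 -0.36 -0.39] [-0.2  -0.06 -0.07] 0.04590128882587356
0.029 [-0.09 -1.4   0.75] [-0.21  0.06  0.  ] 0.04491300905594425
0.028 [ 0.03 -0.73  0.13] [-0.21 -0.    0.03] 0.04388584667271284
0.027 [ 1.11 -0.22  0.4 ] [-0.25  0.03 -0.01] 0.04284993119549368
0.026 [-0.11 -0.35 -0.4 ] [-0.19  0.03  0.02] 0.041904933252122675
0.025 [0.65 0.28 0.06] [-0.17  0.02 -0.06] 0.04090844616869602
0.024 [-0.3  -0.43 -0.2 ] [-0.21  0.04  0.04] 0.03989620018814151
0.023 [ 0.45 -0.37  0.19] [-0.18  0.03 -0.02] 0.03890834022223789
0.022 [-0.21 -1.34  2.4 ] [-0.08  0.04  0.1 ] 0.03830306856276197
0.021 [-3.34 -1.23  9.05] [-0.16  0.54  0.07] 0.038313879191531265
21.775
```

View pics/jigA.png

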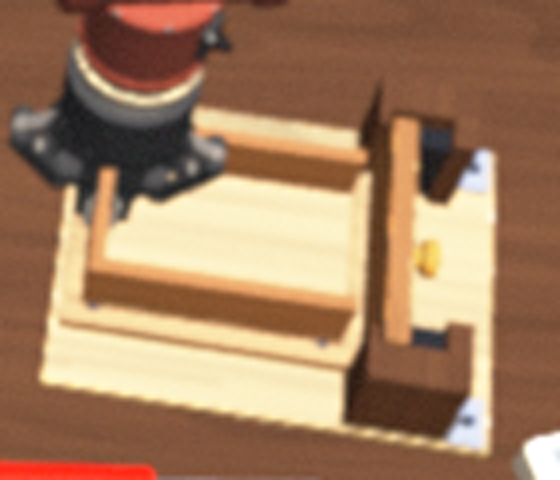

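View pics/jigB.png

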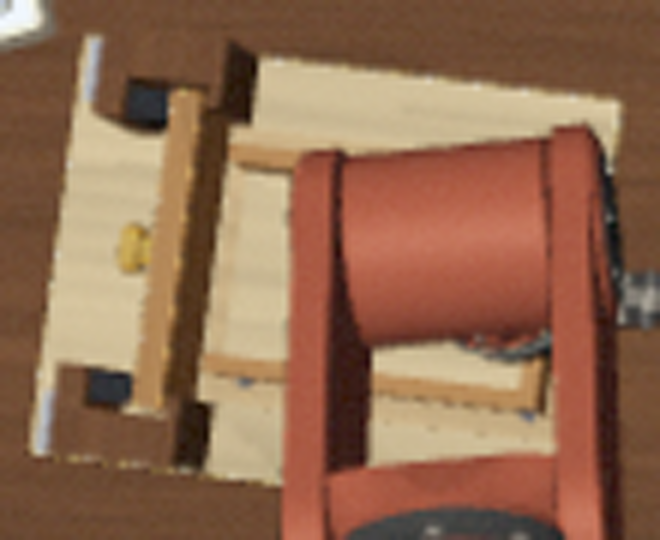

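The drawer lies flat on the deck with its open end just short of the front. In the top crop its front corners are near (232,146) and (203,372), and the rear corner is near (545,412). I'll ease the down-force and fit the drawer's pose from both views.

Run:
```python
from h import *
from bench import arm,sensors,vision
np.set_printoptions(precision=4,suppress=True)
arm.move_linear(tool(jigp(0,-.04,.0218),JIG[2])[0],rate=.03); arm.sleep(.2); print(sensors.state()["force"])
cv=lambda p,x,y,s:(np.array(p)+.5)/s-.5+[x,y]
T=cam(vision.get_image("top")); S=cam(vision.get_image("scene"))
e0=[*jigp(0,-.04,0)[:2],JIG[2]]
Ri=R.from_euler('z',-JIG[2])
for n,C,o,uv in(("top",T,[(55,80,48),(-55,80,48),(-55,-80,48)],cv([(232,146),(203,372),(545,412)],172,164,6)),
 ("scene",S,[(55,-80,48),(55,80,48),(55,80,0),(55,-80,0)],cv([(88,272),(352,305),(343,340),(90,302)],350,205,4))):
    p,e=fit(C,o,uv,e0,.022); print(n,p[2]-JIG[2],Ri.apply([p[0]-JIG[0],p[1]-JIG[1],0]),e.round(1).tolist())
# jig in scene view
p,e=fit(S,[(105,-135,10),(105,135,10),(68,-130,22)],cv([(40,382),(490,452),(62,320)],350,205,4),JIG); print("jig scene",p,e.round(1).tolist())
```

```text
[-2.657  -1.0022  4.5476]
top 0.009244362146907437 [-0.0005 -0.0402  0.    ] [[0.2, -0.1], [0.5, 0.3], [-0.9, -0.2]]
scene 0.024637597406846748 [-0.0012 -0.0408  0.    ] [[0.3, -0.6], [1.8, 0.2], [-0.3, -0.2], [-2.4, 0.5]]
jig scene [ 0.6057  0.2554 -0.0954] [[0.6, -0.1], [0.0, 0.1], [-0.7, -0.0]]
```

Run:
```python
from h import *
from bench import arm,sensors,vision
np.set_printoptions(precision=2,suppress=True)
Ri=R.from_euler('z',-JIG[2])
def rd(n=5):
    F=[]
    for i in range(n): arm.sleep(.04); st=sensors.state(); F.append(np.r_[Ri.apply(st["force"]),Ri.apply(st["ft_torque"])])
    q=R.from_euler('z',JIG[2]).inv().apply(st["eef_pos"]-tool(jigp(0,0,0),JIG[2])[0])*1000
    return np.mean(F,0),q,st
z=.0221
for y in [-.037,-.033,-.029,-.027,-.026,-.025]+list(np.arange(-.0242,-.012,.0006)):
    arm.move_linear(tool(jigp(0,y,z),JIG[2])[0],rate=.03)
    f,q,st=rd(); print(round(y*1000,1),f,q,round(st["gripper_width"]*1000,1))
    if -f[1]>10.8: break
print(st["t"])
```

```text
-37.0 [-0.06 -2.6   3.58 -0.51  0.04  0.03] [  0.52 -37.21  22.31] 8.0
-33.0 [ 0.86 -3.44  4.23 -0.56 -0.09 -0.01] [  0.45 -33.07  22.3 ] 8.0
-29.0 [ 0.58 -4.2   5.64 -0.59 -0.05 -0.04] [  0.22 -29.    22.29] 7.6
-27.0 [ 0.14 -4.76  5.39 -0.7  -0.05  0.  ] [  0.15 -27.27  22.3 ] 7.5
-26.0 [ 0.25 -5.42  5.47 -0.79 -0.08 -0.02] [  0.13 -26.53  22.3 ] 8.0
-25.0 [ 0.28 -6.29  5.59 -0.87 -0.03 -0.06] [  0.12 -25.79  22.31] 7.6
-24.2 [-0.12 -7.29  6.29 -1.   -0.04 -0.04] [  0.01 -25.41  22.27] 7.7
-23.6 [-0.1  -8.51  6.52 -1.15 -0.04 -0.06] [  0.03 -25.16  22.3 ] 7.8
-23.0 [-0.31 -9.09  6.72 -1.23 -0.02 -0.03] [  0.   -24.89  22.29] 8.0
-22.4 [ -0.87 -10.37   6.99  -1.33  -0.    -0.07] [ -0.03 -24.57  22.31] 8.0
-21.8 [ -0.58 -10.7    7.32  -1.44  -0.01  -0.09] [ -0.04 -24.29  22.31] 7.8
-21.2 [ -0.58 -11.49   8.14  -1.52  -0.01  -0.09] [ -0.1  -23.99  22.3 ] 7.6
27.8917
```

The push is mostly board force, plus about 3.5 N of deck friction from surplus down-pressure. I'll relieve the down-pressure and then trim the push.

Run:
```python
from h import *
from bench import arm,sensors,vision
np.set_printoptions(precision=2,suppress=True)
Ri=R.from_euler('z',-JIG[2])
def rd(n=5):
    F=[]
    for i in range(n): arm.sleep(.04); st=sensors.state(); F.append(np.r_[Ri.apply(st["force"]),Ri.apply(st["ft_torque"])])
    q=Ri.apply(st["eef_pos"]-tool(jigp(0,0,0),JIG[2])[0])*1000
    return np.mean(F,0),q,st
z,y=.0221,-.0212
for k in range(24):
    f,q,st=rd(); print(round(y*1e3,1),round(z*1e3,2),f,q)
    dz=.0001 if f[2]>2 else 0; dy=.0004 if -f[1]<11.5 else (-.0002 if -f[1]>13 else 0)
    if not dz and not dy: break
    z=min(z+dz,.0232); y=y+dy
    arm.move_linear(tool(jigp(0,y,z),JIG[2])[0],rate=.03)
print(st["t"])
a=vision.get_image("scene");b=vision.get_image("top")
A=cv2.resize(a["frame"][210:320,360:480],(480,440),interpolation=cv2.INTER_CUBIC)
B=cv2.resize(b["frame"][164:254,190:240],(244,440),interpolation=cv2.INTER_CUBIC)
cv2.imwrite("pics/press.png",np.hstack([A,B])[:,:,::-1])
```

```text
-21.2 22.1 [ -0.99 -12.15   8.07  -1.51  -0.03  -0.1 ] [ -0.12 -24.    22.27]
-21.2 22.2 [  0.01 -11.89   7.4   -1.52  -0.01  -0.1 ] [ -0.11 -24.    22.3 ]
-21.2 22.3 [ -0.25 -12.06   6.88  -1.49  -0.07  -0.1 ] [ -0.13 -23.97  22.28]
-21.2 22.4 [  0.05 -11.57   6.5   -1.44  -0.12  -0.11] [ -0.15 -23.88  22.3 ]
-21.2 22.5 [ -0.15 -11.22   5.99  -1.43  -0.11  -0.14] [ -0.19 -23.84  22.28]
-20.8 22.6 [ -0.3  -11.42   5.76  -1.46  -0.11  -0.19] [ -0.33 -23.49  22.3 ]
-20.4 22.7 [ -0.24 -11.37   5.68  -1.49  -0.1   -0.2 ] [ -0.47 -23.24  22.29]
-20.0 22.8 [ -0.55 -12.12   5.72  -1.51  -0.14  -0.21] [ -0.48 -23.01  22.34]
-20.0 22.9 [ -0.64 -12.13   5.06  -1.49  -0.17  -0.2 ] [ -0.48 -23.    22.34]
-20.0 23.0 [  0.16 -11.79   4.37  -1.51  -0.19  -0.23] [ -0.51 -23.    22.29]
-20.0 23.1 [  0.46 -11.68   4.11  -1.5   -0.19  -0.22] [ -0.54 -22.98  22.3 ]
-20.0 23.2 [  0.77 -11.24   3.58  -1.45  -0.26  -0.22] [ -0.54 -22.92  22.32]
-19.6 23.2 [  0.14 -11.92   3.77  -1.49  -0.26  -0.21] [ -0.54 -22.66  22.33]
-19.6 23.2 [  0.4  -11.83   3.46  -1.5   -0.25  -0.2 ] [ -0.55 -22.65  22.31]
-19.6 23.2 [  0.58 -12.02   3.99  -1.5   -0.22  -0.22] [ -0.54 -22.64  22.33]
-19.6 23.2 [  0.38 -12.27   3.83  -1.47  -0.23  -0.24] [ -0.55 -22.67  22.33]
-19.6 23.2 [  0.22 -12.18   3.83  -1.48  -0.25  -0.17] [ -0.57 -22.67  22.29]
-19.6 23.2 [  0.08 -12.     4.15  -1.5   -0.26  -0.21] [ -0.52 -22.66  22.33]
-19.6 23.2 [  0.82 -11.93   3.74  -1.48  -0.23  -0.22] [ -0.56 -22.65  22.32]
-19.6 23.2 [  0.21 -11.98   3.66  -1.49  -0.24  -0.2 ] [ -0.53 -22.67  22.29]
-19.6 23.2 [  0.78 -12.05   3.6   -1.48  -0.26  -0.24] [ -0.59 -22.66  22.28]
-19.6 23.2 [  0.64 -12.35   3.94  -1.49  -0.24  -0.23] [ -0.52 -22.69  22.29]
-19.6 23.2 [  0.14 -11.96   3.51  -1.51  -0.28  -0.2 ] [ -0.55 -22.67  22.3 ]
-19.6 23.2 [  0.27 -11.84   3.67  -1.49  -0.25  -0.21] [ -0.54 -22.65  22.33]
38.6417
```

View pics/press.png

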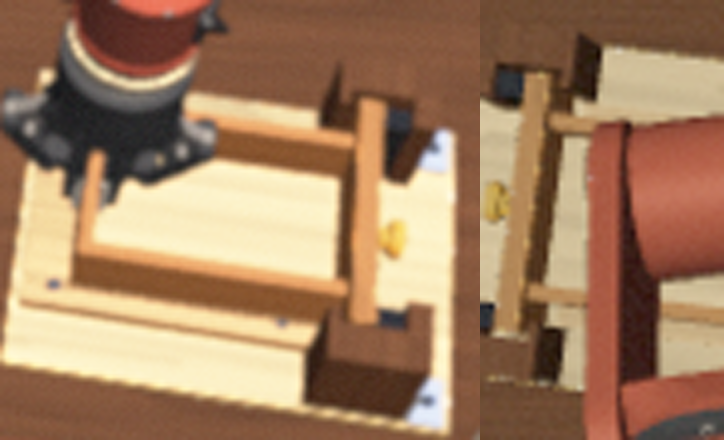

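The picture shows both side walls meeting the front at the left and right ends, and the drawer flat between the lines. The wrist pushes 12 N. That is about 10 N on the board once deck friction is taken off. I'll hold it and hand in.

Run:
```python
from bench import arm,sensors,job
arm.sleep(4.5); s=sensors.state(); print(s["t"],s["force"],s["gripper_width"],s["finger_force"])
print(job.close_job())
```

```text
43.4917 [ -1.45129707 -11.75984738   3.64669095] 0.007489049617194221 89.14307713508606
the job is handed in; nothing more can be done
None
```

The three hinges are in the pan, and the empty drawer sits flat on the jig, still gripped and pressed flush against the new front with about 10 N (estimated after deck friction); it had held steady for over 4 s when I handed the job in at about 43 s.

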